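# Bring the bench press out of standby

### The arm

A 7-joint arm with a two-finger parallel gripper is mounted at the origin on the work surface. World frame = base frame: x ahead of the robot, y to its left, z up, the work surface at z = 0. Lengths are in m, angles in degrees, forces in N, time in s.
With the tool pointing down it reaches from about 0.425 to 0.875 m from the base axis. Payload 4.7 kg.
Tool frame: the origin (TCP) lies on the centre line of the jaws, within the pads' length; the fingertips stand 17 mm ahead of it and the grasp point (between the pads) lies 2 mm behind it; z points along the fingers, y is the line along which they close (so a half turn about z gives the same grasp; the last joint's range is limited). The gripper opens to 87 mm and grips with 3 to 60 N. Pads are 19 mm wide; open, the fingers measure 117 mm over their backs; the gripper's body (75 mm by 190 mm) begins 51 mm behind the grasp point.
Start: joints at [77.24, 18.392, -4.016, 83.108, 1.295, 78.541, -3.26], TCP at [0.152, -0.632, 0.24] pointing down, gripper open.
Joint ranges: [-163.93, 163.93], [-17.29, 119.83], [-79.2, 71.16], [3.27, 140.29], [-89.18, 269.18], [5.43, 117.66], [-154.24, 154.24]. Speed limits (degrees/s): [147.25, 147.25, 180, 180, 180, 180, 180].

### API

Orientations are given as [roll, pitch, yaw] about the fixed x, y, z axes, in that order (R = Rz(yaw) Ry(pitch) Rx(roll)).
In Python, from cell import env, read_camera gives the robot as it stands.
- The arm moves only by the shell command python3 -m jog 'ROWS' [FORCE]. ROWS is JSON, a list of rows, each a list of 5 numbers: the opening, from 0 (shut) to 1 (fully open), then the shift along the tool's x, y, z each as a share of 0.02 m, from -1 to 1, then the turn about the tool's z as a share of 45 degrees, from -1 to 1. In form: [[gripper, x, y, z, yaw], ...]. A call has 1 to 12 rows; each row shifts and turns the commanded pose from where the row before left it, along the tool's axes as they then stand; what a row does not reach is not made up. A row lasts 1/12 s, in which the tool goes at most 41.7 mm and 7.16 degrees, less where a joint would pass 70% of its speed; a pose out of reach is approached as far as the arm can. A call with a number of a shift or a turn outside -1 to 1 is refused whole. A call with a gripper value outside its range is refused whole. The fingers move at their own pace and stop on an object; FORCE is the grip in N (left out, the last holds). Time passes only in rows, so rows that do not move let the fingers close. It gives the time, the measured TCP pose, the force, the opening and the grip force at its end, in the units of the state.
- env.get_obs(): the state, without advancing time (a new reading comes with each control period).
- read_camera(name): name is "scene" or "side" or "wrist"; returns a dict with "color" (400x640x3 uint8, red, green, blue), "range_z" (400x640 float32, m along the optical axis (not along the pixel's ray), 0 where there is no reading), "mtx" (3x3 intrinsics, pixels), "world_from_camera" (4x4, takes a point from camera to world coordinates); the wrist camera has in their place "T_tool_cam" (4x4, takes a point from camera to tool coordinates, whose origin is the TCP and whose axes are the flange's). Camera axes: x right, y down, z forward; pixel columns grow to the right and rows downward; lengths in m; the calibration is good to about 2 mm. The wrist camera is an equidistant fisheye: a pixel r from the principal point sees the ray r / f radians off the axis. A picture is of the moment at which its call begins: read the wrist's pose just before it.
- env.sign_off(): hands the job in; it is judged then, once.
The state is a dict: "time_s": time; "qpos": joint angles; "joint_velocities": joint speeds; "effort": joint torques, N m; "tool_pos": TCP position; "tool_rot": TCP orientation; "force": force on the tool from outside, world axes, zero at the start; "wrist_torque": the same for the moment, N m; "grip_width": finger opening in m; "grasp_force": force on a finger pad.
Only numpy, scipy, OpenCV 4.12 (cv2) and the standard library are available. Lean on these libraries where they do the work, as an engineer would, in place of code of your own. Each camera call takes 0.05 s, during which the arm holds its last target. There are 200 camera calls.

### The job

Bring the bench press out of standby: gently press the yellow button fully home, then the blue one, then the green one; each stays down by itself. Never press the red stop button, do not pick up, tip or push aside the button boxes, and leave everything else on the bench where it stands.

Things in the scene. Friction and masses are not known exactly. Their poses are not given: they have to be found in the camera images.
- yellow_box: Loose grey push-button box, 64 x 64 mm and 44 mm high, about 0.5 kg, standing on the bench, with the yellow button in the middle of its top. Origin: centre of its underside; z up, x and y along its sides.
- yellow_top (a point): Centre of the top face of the yellow round flat-topped button, 32 mm across, standing 18 mm above the box at rest. Its top is a soft rubber cap, 5 mm thick, that gives about 0.25 mm per N pushed (4 mm at most) and springs back. The point moves down with button and cap: 62 mm above the bench at rest, 54 mm once pressed fully home and let go, about 52.5 mm while 6 N still press on it.
- yellow_button (a joint): How far the yellow button is pressed, in m: 0 = out, 0.008 = fully home at its stop. The cap's give is not counted. No return spring: a steady push of about 3.5 to 4 N moves it, and it latches (stays where it is left). Pushes of 20 N or more damage the button or its box.
- blue_box: Loose grey push-button box, 64 x 64 mm and 44 mm high, about 0.5 kg, standing on the bench, with the blue button in the middle of its top. Origin: centre of its underside; z up, x and y along its sides.
- blue_top (a point): Centre of the top face of the blue round flat-topped button, 32 mm across, standing 18 mm above the box at rest. Its top is a soft rubber cap, 5 mm thick, that gives about 0.25 mm per N pushed (4 mm at most) and springs back. The point moves down with button and cap: 62 mm above the bench at rest, 54 mm once pressed fully home and let go, about 52.5 mm while 6 N still press on it.
- blue_button (a joint): How far the blue button is pressed, in m: 0 = out, 0.008 = fully home at its stop. The cap's give is not counted. No return spring: a steady push of about 3.5 to 4 N moves it, and it latches (stays where it is left). Pushes of 20 N or more damage the button or its box.
- green_box: Loose grey push-button box, 64 x 64 mm and 44 mm high, about 0.5 kg, standing on the bench, with the green button in the middle of its top. Origin: centre of its underside; z up, x and y along its sides.
- green_top (a point): Centre of the top face of the green round flat-topped button, 32 mm across, standing 18 mm above the box at rest. Its top is a soft rubber cap, 5 mm thick, that gives about 0.25 mm per N pushed (4 mm at most) and springs back. The point moves down with button and cap: 62 mm above the bench at rest, 54 mm once pressed fully home and let go, about 52.5 mm while 6 N still press on it.
- green_button (a joint): How far the green button is pressed, in m: 0 = out, 0.008 = fully home at its stop. The cap's give is not counted. No return spring: a steady push of about 3.5 to 4 N moves it, and it latches (stays where it is left). Pushes of 20 N or more damage the button or its box.
- red_box: Loose grey push-button box, 64 x 64 mm and 44 mm high, about 0.5 kg, standing on the bench, with the red button in the middle of its top. Origin: centre of its underside; z up, x and y along its sides.
- red_top (a point): Centre of the top face of the red mushroom STOP button, head 40 mm across and 5 mm thick, its top 18 mm above the box. Its top is a soft rubber cap, 5 mm thick, that gives about 0.25 mm per N pushed (4 mm at most) and springs back. The point moves down with button and cap: 62 mm above the bench at rest, 54 mm once pressed fully home and let go, about 52.5 mm while 6 N still press on it.
- red_button (a joint): How far the red button is pressed, in m: 0 = out, 0.008 = fully home at its stop. The cap's give is not counted. No return spring: a steady push of about 3.5 to 4 N moves it, and it latches (stays where it is left). Pushes of 20 N or more damage the button or its box.
- module: Loose black module with a green circuit board on top, 75 x 55 x 20 mm (small components on the board reach 24 mm). Origin: centre of its underside.
- standoff: Loose upright brass standoff, 18 mm across, 32 mm high. Origin: centre of its underside.
- vial: Loose upright amber vial with black cap, 22 mm across, 45 mm high. Origin: centre of its underside.
- jar: Loose upright white jar with white lid, 56 mm across, 70 mm high. Origin: centre of its underside.
- reel: Loose blue ring-shaped reel lying flat, 110 mm across, hole 70 mm, 22 mm high. Origin: centre of its underside.
- driver: Loose screwdriver with orange handle, 160 mm long, lying on the bench along its x axis. Origin: about the middle of its length, at its underside.
- bin: Loose open orange bin, 90 x 120 x 45 mm. Origin: centre of its underside.
Not all that is in view belongs to the job. Leave any pink look-alike of the yellow_box alone. Leave any purple look-alike of the blue_box alone.

How it is judged (in metres and radians):
On the way, in this order (a step that is already met when the one before it is completed fails the run):
1. the yellow button is pressed home (at least 6.5 of its 8 mm) (value of joint yellow_button above 0.0065 m), for 0.1 s.
2. the blue button is pressed home (at least 6.5 of its 8 mm) (value of joint blue_button above 0.0065 m), for 0.1 s.
3. the green button is pressed home (at least 6.5 of its 8 mm) (value of joint green_button above 0.0065 m), for 0.1 s.
At the end, for the whole second after the job is handed in: Yellow, blue and green buttons are each down at least 6.5 of 8 mm, red is down less than 2 mm; all four boxes stand at rest on the bench, upright within 0.1 rad and within 25 mm of where they started; the other things are within 30 mm of where they started (value of joint each of yellow_button, blue_button, green_button above 0.0065 m and value of joint red_button below 0.002 m and distance of each of yellow_box, blue_box, green_box, red_box from where it was at the start of the episode below 0.025 m and height (world z) of each of yellow_box, blue_box, green_box, red_box below 0.008 m and angle between each of yellow_box, blue_box, green_box, red_box's own z axis and vertical below 0.1 rad and linear speed of each of yellow_box, blue_box, green_box, red_box below 0.02 m/s and distance of each of module, standoff, vial, jar, reel, driver, bin from where it was at the start of the episode below 0.03 m); the robot touches nothing.
It fails at once if the red stop button is pressed (2 mm or more) (value of joint red_button above 0.002 m).
It fails at once if a button is pressed out of turn: blue before yellow is home, or green before blue is home (more than 4 mm) ((value of joint blue_button above 0.004 m and value of joint yellow_button below 0.006 m) or (value of joint green_button above 0.004 m and value of joint blue_button below 0.006 m)).
It fails at once if a button box is lifted 8 mm or more, tipped by 0.25 rad or more, or shifted 25 mm or more (height (world z) of any of yellow_box, blue_box, green_box, red_box above 0.008 m or angle between any of yellow_box, blue_box, green_box, red_box's own z axis and vertical above 0.25 rad or distance of any of yellow_box, blue_box, green_box, red_box from where it was at the start of the episode above 0.025 m).
It fails at once if a button or its box is pushed hard (20 N or more) (contact force between any of the fingers, the arm and yellow_box above 20 N or contact force between any of the fingers, the arm and blue_box above 20 N or contact force between any of the fingers, the arm and green_box above 20 N or contact force between any of the fingers, the arm and red_box above 20 N).
It fails at once if another thing on the bench is moved by 30 mm or more (distance of any of module, standoff, vial, jar, reel, driver, bin from where it was at the start of the episode above 0.03 m).
It also fails if it takes over 48 s, if anything falls off the work surface, if the arm or the gripper's body presses on something with over 40 N, if the wrist force passes 120 N, or if a joint passes its speed limit or range.

## Working session

There is one attempt and no reset: what is moved stays moved. The work goes in short steps, Python scripts to look and compute and a shell command to move; the robot and the scene stay as the last step left them, time stands still between calls to the robot, and variables do not carry over. Pictures are saved under pics/ and viewed, at most 10 in all, crops included, and the job is handed in when it is done.

```bash
mkdir -p pics; ls; python3 - <<'E'
from cell import env, read_camera
import cv2,numpy as np
s=env.get_obs(); print({k:np.round(v,3) for k,v in s.items()})
for n in("scene","side"):
    c=read_camera(n); cv2.imwrite(f"pics/{n}0.png",c["color"][:,:,::-1]); print(n,np.round(c["mtx"],1).tolist(),np.round(c["world_from_camera"],3).tolist(),(c["range_z"]>0).mean())
E
```

```text
pics
{'time_s': np.float64(0.0), 'qpos': array([77.241, 18.44 , -4.015, 83.173,  1.296, 78.54 , -3.259]), 'joint_velocities': array([ 0.08 , -0.001,  0.041, -0.072, -0.01 , -0.107,  0.031]), 'effort': array([ 0.0000e+00, -4.9128e+01, -4.0300e-01, -3.1252e+01, -6.4000e-02,
        4.4000e-02,  0.0000e+00]), 'tool_pos': array([ 0.152, -0.631,  0.238]), 'tool_rot': array([-1.79893e+02,  6.00000e-03,  1.35690e+01]), 'force': array([ 0.773,  0.383, -0.307]), 'wrist_torque': array([-0.024, -0.002, -0.035]), 'grasp_force': np.float64(0.0), 'grip_width': np.float64(0.087)}
scene [[459.3, 0.0, 315.7], [0.0, 459.3, 194.9], [0.0, 0.0, 1.0]] [[-0.543, 0.672, -0.503, 1.103], [0.84, 0.428, -0.335, 0.369], [-0.01, -0.605, -0.796, 0.974], [0.0, 0.0, 0.0, 1.0]] 0.99590234375
side [[446.9, 0.0, 320.1], [0.0, 446.9, 207.9], [0.0, 0.0, 1.0]] [[-0.724, -0.451, 0.522, -0.202], [-0.69, 0.482, -0.54, 0.775], [-0.008, -0.751, -0.66, 1.024], [0.0, 0.0, 0.0, 1.0]] 0.99219140625
```

View pics/scene0.png

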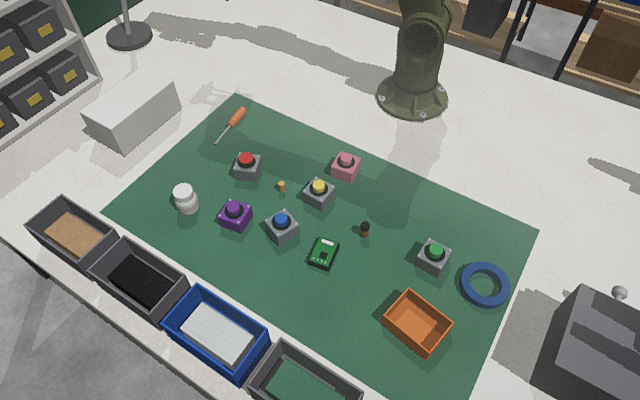

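View pics/side0.png

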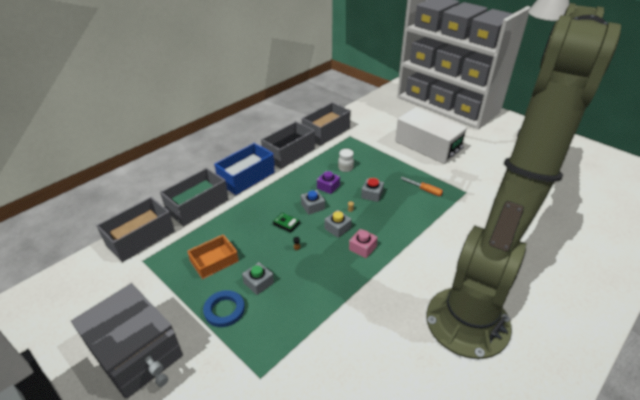

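The scene view shows the buttons at yellow (319,186), blue (281,220), green (436,250) and red (246,160). In the side view they are at yellow (338,216), blue (312,197), green (257,271) and red (373,183). The pink and purple look-alikes are a whole box each.

```bash
cat > m.py <<'E'
from cell import env, read_camera
import cv2,numpy as np
P={"yellow":((319,186),(338,216),(20,35)),"blue":((281,220),(312,197),(100,125)),"green":((436,250),(257,271),(45,85)),"red":((246,160),(373,183),(0,8))}
def blob(c,uv,h):
    hsv=cv2.cvtColor(c["color"],cv2.COLOR_RGB2HSV)
    lo,hi=h; m=cv2.inRange(hsv,(lo,110,50),(hi,255,255))
    if lo==0: m|=cv2.inRange(hsv,(172,110,50),(180,255,255))
    w=np.zeros_like(m); cv2.circle(w,uv,16,255,-1); m&=w
    n,l,st,ce=cv2.connectedComponentsWithStats(m)
    i=1+np.argmax(st[1:,4]); return l==i,ce[i],st[i]
def ray(c,uv):
    T=c["world_from_camera"]; d=T[:3,:3]@np.linalg.inv(c["mtx"])@[uv[0],uv[1],1]; return T[:3,3],d
def depthpts(c,m):
    v,u=np.nonzero(m&(c["range_z"]>0)); z=c["range_z"][v,u]
    p=np.linalg.inv(c["mtx"])@np.c_[u,v,np.ones(len(u))].T*z
    T=c["world_from_camera"]; return (T[:3,:3]@p).T+T[:3,3]
E
python3 - <<'E'
from m import *
A,B=read_camera("scene"),read_camera("side")
for k,(a,b,h) in P.items():
    print(k)
    R=[]
    for n,c,uv in(("scene",A,a),("side",B,b)):
        m,ce,st=blob(c,uv,h); p=depthpts(c,m); top=p[p[:,2]>0.055]
        o,d=ray(c,ce); t=(0.059-o[2])/d[2]; R.append((o,d))
        print("",n,ce.round(1),st,"plane",(o+t*d).round(4),"depth top n",len(top),len(p),((top.max(0)+top.min(0))/2).round(4) if len(top) else "",np.median(top,0).round(4) if len(top) else "",np.percentile(p[:,2],[5,50,95]).round(4), "ext",np.ptp(top,0).round(3) if len(top) else"")
    (o1,d1),(o2,d2)=R
    s=np.linalg.lstsq(np.c_[d1,-d2],o2-o1,rcond=None)[0]; x1=o1+s[0]*d1;x2=o2+s[1]*d2
    print("  tri",((x1+x2)/2).round(4),"gap",np.linalg.norm(x1-x2).round(4))
E
```

```text
yellow
 scene [318.3 186.1] [312 180  13  13 135] plane [ 0.4974 -0.0256  0.059 ] depth top n 103 135 [ 0.4946 -0.0287  0.0613] [ 0.4959 -0.0272  0.0618] [0.0464 0.0609 0.0653] ext [0.032 0.032 0.012]
 side [337.5 216.5] [332 212  12  10  93] plane [ 0.4919 -0.0227  0.059 ] depth top n 60 93 [ 0.4934 -0.0289  0.0608] [ 0.4934 -0.0257  0.0623] [0.0461 0.06   0.0655] ext [0.032 0.033 0.011]
  tri [ 0.4949 -0.0269  0.0548] gap 0.001
blue
 scene [280.7 219.4] [274 213  14  14 161] plane [ 0.6321 -0.0467  0.059 ] depth top n 122 161 [ 0.6294 -0.0506  0.0604] [ 0.6304 -0.048   0.0618] [0.0456 0.0611 0.0642] ext [0.032 0.032 0.011]
 side [312. 195.] [307 190  11  11  86] plane [ 0.6272 -0.044   0.059 ] depth top n 54 86 [ 0.6313 -0.0474  0.0612] [ 0.6289 -0.0479  0.0629] [0.0464 0.0602 0.0657] ext [0.035 0.032 0.012]
  tri [ 0.6305 -0.0478  0.0553] gap 0.0011
green
 scene [435.5 250. ] [429 244  14  14 153] plane [0.5104 0.3011 0.059 ] depth top n 131 152 [0.5096 0.2998 0.0612] [0.5105 0.3007 0.0626] [0.0499 0.0623 0.0653] ext [0.032 0.03  0.011]
 side [256.5 271.4] [251 266  12  12 117] plane [0.5052 0.3044 0.059 ] depth top n 84 117 [0.509  0.3015 0.0617] [0.5055 0.3025 0.0627] [0.0461 0.0611 0.0659] ext [0.032 0.029 0.012]
  tri [0.5081 0.3016 0.0549] gap 0.0016
red
 scene [245.6 157.7] [238 152  16  12 142] plane [ 0.5203 -0.2418  0.059 ] depth top n 135 142 [ 0.5207 -0.2411  0.0608] [ 0.5219 -0.241   0.0622] [0.056  0.0621 0.0647] ext [0.039 0.036 0.01 ]
 side [372.9 182.1] [368 178  11   9  87] plane [ 0.5211 -0.2403  0.059 ] depth top n 68 87 [ 0.5203 -0.2416  0.0618] [ 0.5204 -0.2411  0.0628] [0.0459 0.0618 0.0657] ext [0.038 0.04  0.01 ]
  tri [ 0.521  -0.2408  0.0594] gap 0.0012
```

```bash
python3 -m jog '[[0,0.9,-0.97,0,0],[0,0.9,-0.97,0,0],[0,0.9,-0.97,0,0],[0,0.9,-0.97,0,0],[0,0.9,-0.97,0,0],[0,0.9,-0.97,0,0],[0,0.9,-0.97,0,0],[0,0.9,-0.97,0,0],[0,0.9,-0.97,0,0],[0,0.9,-0.97,0,0],[0,0.9,-0.97,0,0],[0,0.9,-0.97,0,0]]' 10; python3 -m jog '[[0,0.9,-0.97,0,0],[0,0.9,-0.97,0,0],[0,0.9,-0.97,0,0],[0,0.9,-0.97,0,0],[0,0.9,-0.97,0,0],[0,0.9,-0.97,0,0],[0,0.9,-0.97,0,0],[0,0.9,-0.97,0,0],[0,0.9,-0.97,0,0],[0,0.9,-0.97,0,0],[0,0,0,0,0],[0,0,0,0,0]]'
cat >> m.py <<'E'
T={"yellow":(0.4945,-0.028),"blue":(0.630,-0.048),"green":(0.509,0.301)}
def rel(name,ztcp):
    from scipy.spatial.transform import Rotation as R
    s=env.get_obs(); r=R.from_euler("xyz",s["tool_rot"],degrees=True)
    d=np.r_[T[name],ztcp]-s["tool_pos"]
    print("pos",s["tool_pos"].round(4),"rot",s["tool_rot"].round(2),"F",s["force"].round(2),"w",s["grip_width"].round(4),"rows",(r.inv().apply(d)/0.02).round(2),"t",s["time_s"].round(2))
E
python3 -c "
from m import *
rel('yellow',.109)"
```

```text
time_s: 1.2
tool_pos: [0.3082, -0.3536, 0.2395]
tool_rot: [180.0, 0.0, 13.6]
force: [-0.4, 0.4, 0.2]
grip_width: 0.0148
grasp_force: 0.0
time_s: 2.2
tool_pos: [0.4377, -0.1227, 0.2396]
tool_rot: [180.0, 0.0, 13.8]
force: [-0.6, -0.7, -1.1]
grip_width: 0.0005
grasp_force: 0.0Traceback (most recent call last):
  File "<string>", line 3, in <module>
    rel('yellow',.109)
    ~~~^^^^^^^^^^^^^^^
  File "m.py", line 22, in rel
    print("pos",s["tool_pos"].round(4),"rot",s["tool_rot"].round(2),"F",s["force"].round(2),"w",s["grip_width"].round(4),"rows",(r.inv().apply(d)/0.02).round(2),"t",s["time_s"].round(2))
                                                                                                ^^^^^^^^^^^^^^^^^^^^^
AttributeError: 'float' object has no attribute 'round'
```

```bash
sed -i 's/s\["grip_width"\].round(4)/s["grip_width"]/; s/s\["time_s"\].round(2)/s["time_s"]/' m.py; python3 -m jog '[[0,0.78,-0.79,0,0],[0,0.78,-0.79,0,0],[0,0.78,-0.79,0,0],[0,0.78,-0.79,0,0],[0,0.78,-0.79,0,0],[0,0,0,1,0],[0,0,0,1,0],[0,0,0,1,0],[0,0,0,1,0],[0,0,0,1,0],[0,0,0,0.5,0],[0,0,0,0,0]]' >/dev/null
python3 - <<'E'
from m import *
rel('yellow',.085)
c=read_camera("wrist"); cv2.imwrite("pics/w1.png",c["color"][:,:,::-1]); 
c=read_camera("scene"); cv2.imwrite("pics/s1.png",cv2.resize(c["color"][100:300,180:500,::-1],None,fx=2,fy=2))
E
```

```text
pos [ 0.4925 -0.0302  0.1272] rot [-179.91    0.27   13.48] F [-0.59  0.4  -0.29] w 0.0004930278436914984 rows [ 0.13 -0.08  2.11] t 3.2
```

View pics/w1.png

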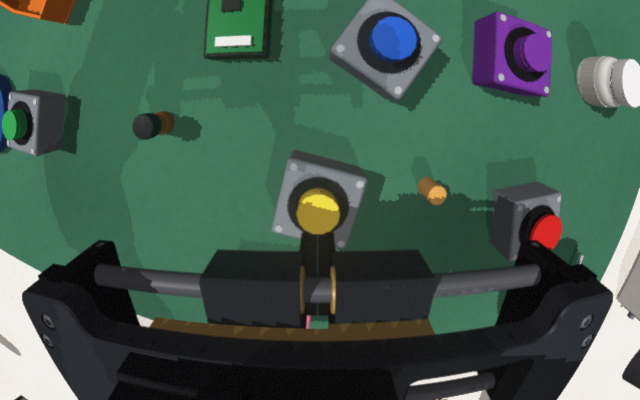

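The wrist view shows the closed fingertips (317,240) centred in front of and above the yellow button (318,211), as measured. Next I close in and press slowly.

```bash
python3 -m jog '[[0,0.13,-0.08,0.5,0],[0,0,0,0.5,0],[0,0,0,0.5,0],[0,0,0,0.5,0],[0,0,0,0.2,0],[0,0,0,0.1,0],[0,0,0,0,0],[0,0,0,0,0]]' ; python3 -m jog '[[0,0,0,0.1,0],[0,0,0,0.1,0],[0,0,0,0,0],[0,0,0,0,0]]'; python3 -c "
from m import *
rel('yellow',.0695)"
```

```text
time_s: 3.97
tool_pos: [0.4969, -0.0268, 0.0836]
tool_rot: [-180.0, -0.0, 13.6]
force: [-0.1, -1.1, 0.6]
grip_width: 0.0005
grasp_force: 0.0
time_s: 4.3
tool_pos: [0.4967, -0.0269, 0.0796]
tool_rot: [180.0, -0.0, 13.6]
force: [-0.5, 0.2, 0.7]
grip_width: 0.0003
grasp_force: 0.0
pos [ 0.4967 -0.0269  0.0796] rot [179.99  -0.    13.57] F [-0.54  0.19  0.72] w 0.00033339338318129753 rows [-0.12  0.03  0.5 ] t 4.3
```

```bash
python3 -m jog '[[0,-0.1,0,0,0],[0,0,0,0.1,0],[0,0,0,0.1,0],[0,0,0,0.1,0],[0,0,0,0,0]]'; python3 -m jog '[[0,0,0,0.05,0],[0,0,0,0.05,0],[0,0,0,0.05,0],[0,0,0,0,0]]';python3 -m jog '[[0,0,0,0.05,0],[0,0,0,0,0],[0,0,0,0,0]]'
```

```text
time_s: 4.72
tool_pos: [0.4948, -0.0273, 0.0733]
tool_rot: [180.0, 0.0, 13.6]
force: [-0.7, 0.9, 2.3]
grip_width: 0.0008
grasp_force: 1.4
time_s: 5.05
tool_pos: [0.4948, -0.0273, 0.0704]
tool_rot: [180.0, 0.0, 13.6]
force: [-1.9, -0.3, 3.7]
grip_width: 0.0003
grasp_force: 1.9
time_s: 5.3
tool_pos: [0.4948, -0.0274, 0.0698]
tool_rot: [180.0, 0.0, 13.6]
force: [-1.9, 0.8, 6.8]
grip_width: 0.0007
grasp_force: 3.1
```

```bash
python3 -m jog '[[0,0,0,0.05,0],[0,0,0,0,0],[0,0,0,0,0]]'
```

```text
time_s: 5.55
tool_pos: [0.4948, -0.0274, 0.0691]
tool_rot: [180.0, 0.0, 13.6]
force: [-2.6, -0.1, 8.0]
grip_width: 0.0006
grasp_force: 4.4
```

The force rises past the moving force at the expected height, so yellow is at its stop. I'll lift, verify with depth, and move to blue.

```bash
python3 -m jog '[[0,0,0,-0.2,0],[0,0,0,-0.5,0],[0,0,0,-1,0],[0,0,0,-1,0],[0,0.9,0.36,0,0],[0,0.9,0.36,0,0],[0,0.9,0.36,0,0],[0,0.9,0.36,0,0],[0,0.9,0.36,0,0],[0,0.9,0.36,0,0],[0,0.95,0.4,0,0],[0,0,0,0,0]]' >/dev/null; python3 -m jog '[[0,0,0,0,0],[0,0,0,0,0]]'>/dev/null
cat >> m.py <<'E'
def height(k,pts=None):
    for n,i in(("scene",0),("side",1)):
        c=read_camera(n); m,ce,st=blob(c,P[k][i],P[k][2]); p=depthpts(c,m); p=p[np.linalg.norm(p[:,:2]-T[k],axis=1)<.012]
        print(k,n,ce.round(1),len(p),"z pct",np.percentile(p[:,2],[25,50,75,90]).round(4))
E
python3 - <<'E'
from m import *
rel('blue',.081)
height('yellow')
E
```

```text
pos [ 0.6296 -0.047   0.1223] rot [-1.7996e+02  5.0000e-02  1.3580e+01] F [ 0.77  0.31 -0.05] w 0.000604171701416427 rows [0.01 0.06 2.07] t 6.7167
yellow scene [321.9 188.2] 12 z pct [0.0529 0.0546 0.0559 0.0567]
yellow side [337.5 217.6] 35 z pct [0.0524 0.055  0.0569 0.0592]
```

Yellow's top is now at about 54 mm, so it is home. Blue is next.

```bash
python3 -m jog '[[0,0,0.06,0.5,0],[0,0,0,0.5,0],[0,0,0,0.5,0],[0,0,0,0.4,0],[0,0,0,0.1,0],[0,0,0,0.1,0],[0,0,0,0,0],[0,0,0,0,0]]' ; python3 -m jog '[[0,0,0,0.1,0],[0,0,0,0.1,0],[0,0,0,0.1,0],[0,0,0,0,0]]';python3 -m jog '[[0,0,0,0.05,0],[0,0,0,0.05,0],[0,0,0,0,0]]'
```

```text
time_s: 7.48
tool_pos: [0.6308, -0.0483, 0.0807]
tool_rot: [180.0, -0.0, 13.6]
force: [-0.1, -0.1, 0.7]
grip_width: 0.0004
grasp_force: 0.0
time_s: 7.82
tool_pos: [0.6313, -0.0483, 0.075]
tool_rot: [180.0, -0.1, 13.6]
force: [0.2, 0.2, 3.1]
grip_width: 0.0004
grasp_force: 1.5
time_s: 8.07
tool_pos: [0.6312, -0.0484, 0.0728]
tool_rot: [180.0, -0.1, 13.6]
force: [1.5, 0.3, 2.4]
grip_width: 0.0005
grasp_force: 1.5
```

```bash
python3 -m jog '[[0,0,0,0.05,0],[0,0,0,0.05,0],[0,0,0,0,0]]';python3 -m jog '[[0,0,0,0.05,0],[0,0,0,0,0],[0,0,0,0,0]]';python3 -m jog '[[0,0,0,0.05,0],[0,0,0,0,0],[0,0,0,0,0]]'
```

```text
time_s: 8.32
tool_pos: [0.631, -0.0484, 0.0706]
tool_rot: [180.0, -0.1, 13.6]
force: [2.1, 0.3, 3.4]
grip_width: 0.0004
grasp_force: 1.7
time_s: 8.57
tool_pos: [0.631, -0.0484, 0.0701]
tool_rot: [180.0, -0.1, 13.6]
force: [0.7, 0.5, 5.9]
grip_width: 0.0003
grasp_force: 2.8
time_s: 8.82
tool_pos: [0.631, -0.0484, 0.0695]
tool_rot: [180.0, -0.0, 13.6]
force: [1.1, 0.2, 7.8]
grip_width: 0.0003
grasp_force: 3.9
```

```bash
python3 -m jog '[[0,0,0,-0.2,0],[0,0,0,-0.5,0],[0,0,0,-1,0],[0,0,0,-1,0],[0,-0.1,-1,0,0],[0,-0.1,-1,0,0],[0,-0.1,-1,0,0],[0,-0.1,-1,0,0],[0,-0.1,-1,0,0],[0,-0.1,-1,0,0],[0,-0.1,-1,0,0],[0,-0.1,-1,0,0]]' >/dev/null; python3 -m jog '[[0,-0.1,-1,0,0],[0,-0.1,-1,0,0],[0,-0.1,-1,0,0],[0,-0.1,-1,0,0],[0,-0.1,-1,0,0],[0,-0.1,-1,0,0],[0,-0.1,-1,0,0],[0,-0.1,-1,0,0],[0,-0.1,-1,0,0],[0,-0.1,-1,0,0],[0,0,0,0,0],[0,0,0,0,0]]'>/dev/null
python3 - <<'E'
from m import *
rel('green',.081)
height('blue'); height('yellow')
E
```

```text
pos [0.5096 0.2936 0.1221] rot [1.7996e+02 1.2000e-01 1.3740e+01] F [ 0.63  0.74 -0.3 ] w 0.0007176396703994831 rows [ 0.06 -0.37  2.06] t 10.8167
blue scene [280.9 220.2] 64 z pct [0.0528 0.0538 0.0551 0.0559]
blue side [312. 196.] 32 z pct [0.0537 0.0551 0.0565 0.0575]
yellow scene [318.1 186.7] 51 z pct [0.0531 0.0542 0.0554 0.0567]
yellow side [337.6 217.8] 34 z pct [0.0525 0.0544 0.0556 0.057 ]
```

```bash
python3 -m jog '[[0,0,-0.37,0.5,0],[0,0,0,0.5,0],[0,0,0,0.5,0],[0,0,0,0.4,0],[0,0,0,0.1,0],[0,0,0,0,0],[0,0,0,0,0]]' ; python3 -m jog '[[0,0,0,0.1,0],[0,0,0,0.1,0],[0,0,0,0.1,0],[0,0,0,0,0]]';python3 -m jog '[[0,0,0,0.05,0],[0,0,0,0.05,0],[0,0,0,0.05,0],[0,0,0,0,0]]'
```

```text
time_s: 11.6
tool_pos: [0.5093, 0.3002, 0.0823]
tool_rot: [-180.0, 0.0, 13.6]
force: [-0.1, -0.2, -0.3]
grip_width: 0.0004
grasp_force: 0.0
time_s: 11.93
tool_pos: [0.5098, 0.3006, 0.0769]
tool_rot: [-180.0, -0.1, 13.6]
force: [0.7, 0.2, 3.3]
grip_width: 0.0006
grasp_force: 1.3
time_s: 12.27
tool_pos: [0.5098, 0.3005, 0.0737]
tool_rot: [-180.0, -0.1, 13.6]
force: [0.6, 0.5, 2.8]
grip_width: 0.0004
grasp_force: 1.5
```

```bash
python3 -m jog '[[0,0,0,0.05,0],[0,0,0,0.05,0],[0,0,0,0.05,0],[0,0,0,0,0]]';python3 -m jog '[[0,0,0,0.05,0],[0,0,0,0,0],[0,0,0,0,0]]';python3 -m jog '[[0,0,0,0.05,0],[0,0,0,0,0],[0,0,0,0,0]]'
```

```text
time_s: 12.6
tool_pos: [0.5098, 0.3005, 0.0705]
tool_rot: [-180.0, -0.1, 13.6]
force: [1.3, 0.3, 3.2]
grip_width: 0.0008
grasp_force: 1.8
time_s: 12.85
tool_pos: [0.5098, 0.3005, 0.07]
tool_rot: [-180.0, -0.1, 13.6]
force: [0.9, 0.6, 5.7]
grip_width: 0.0005
grasp_force: 2.8
time_s: 13.1
tool_pos: [0.5098, 0.3005, 0.0694]
tool_rot: [180.0, -0.1, 13.6]
force: [0.4, -0.7, 7.8]
grip_width: 0.0005
grasp_force: 4.0
```

```bash
python3 -m jog '[[0,0,0,-0.2,0],[0,0,0,-0.5,0],[0,0,0,-1,0],[0,0,0,-1,0],[0,0,0,-1,0],[0,0,0,-1,0],[0,0,0,-1,0],[0,0,0,-1,0],[0,0,0,0,0],[0,0,0,0,0],[0,0,0,0,0]]'
python3 - <<'E'
from m import *
for k in T: height(k)
c=read_camera("scene"); cv2.imwrite("pics/s2.png",c["color"][:,:,::-1])
E
```

```text
time_s: 14.02
tool_pos: [0.5085, 0.2995, 0.2013]
tool_rot: [179.9, 0.1, 13.6]
force: [0.2, 0.2, -0.9]
grip_width: 0.0002
grasp_force: 0.0
yellow scene [318.3 186.7] 55 z pct [0.0531 0.0545 0.0556 0.057 ]
yellow side [337.6 217.6] 27 z pct [0.053  0.0549 0.0563 0.0579]
blue scene [280.8 220.2] 64 z pct [0.0529 0.054  0.0554 0.0563]
blue side [312. 196.] 27 z pct [0.0524 0.0551 0.0565 0.0579]
green scene [435.  250.9] 75 z pct [0.0534 0.0545 0.0553 0.0567]
green side [256.8 272.3] 44 z pct [0.0542 0.0556 0.0572 0.0583]
```

View pics/s2.png

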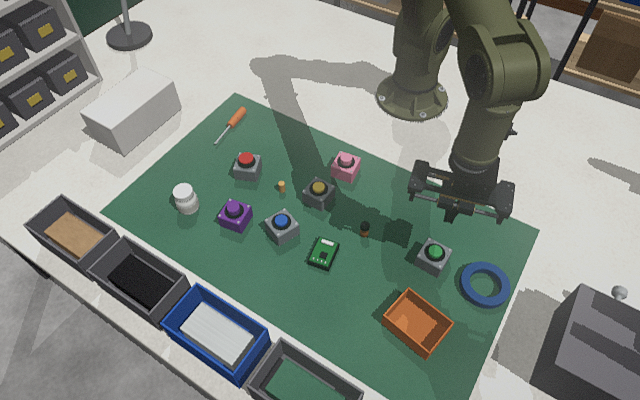

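All three buttons are down at about 54 mm. The boxes are unmoved (yellow 318,187; blue 281,220; green 435,251; red 246,160), and the arm is clear of everything.

```bash
python3 -c "
from cell import env
print(env.sign_off())"
```

```text
the job is handed in; nothing more can be done
None
```

I pressed yellow, blue and green fully home in that order with at most about 8 N, left the red stop button and everything else untouched, and handed the job in at about 14 s; no verdict was returned.

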